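# Put the label printer's battery pack on charge

### The job

Squeeze the two blue tabs of the battery pack together to unlatch it and lift it out of the white label printer without forcing it, then stand it upright on the cork mat and let go. Take it again by its two broad grey sides, not by the tabs, and set it down into the charger between the tall cheeks, right down on the charger's floor and with its orange mark on the same side as the charger's orange mark; leave the tabs free. Do not drop the pack, and leave the other things on the desk where they are.

Things in the scene. Friction and masses are not known exactly. Their poses are not given: they have to be found in the camera images.
- pack: battery pack, grey block with black foot and top: 48 (x) by 50 (y, without tabs) by 110 mm tall (z); foot 48 x 66 x 12 mm; 0.17 to 0.35 kg. Origin: centre of its underside, z up its height. Starts latched upright in the printer's bay, axes parallel to the printer's. Broad grey sides: the flat +x and -x faces, 48 mm apart; blue sprung tabs on +y and -y
- pack_grip (a point): point on the pack's axis 80 mm above its underside: the height to grip it, either by the tabs (along y) or by the broad sides (along x; these are flat and 41 mm wide or more, from 12 to 110 mm up)
- tab_left (a joint): inward travel of the +y tab, 0 (sprung out) to 0.008 m (pressed to a solid stop); spring 2 N at 0, 6 N at full press. The tab's hook is free of the printer above 0.006
- tab_right (a joint): the same for the -y tab
- tab_left_pad (a point): middle of the outer face of the blue +y tab's pad (24 mm wide, 62 to 96 mm above the pack's underside). Outer faces of both tabs: 68 mm apart at rest, 52 mm fully pressed. Below, each tab runs down to a hook 18 to 24 mm up (hook tips 82 mm apart at rest, 66 mm pressed) that catches under a lip of the bay
- tab_right_pad (a point): the same on the -y tab
- pack_mark (a point): orange mark on the pack's +x broad side, 24 mm out, 45 mm up
- printer: white label printer, fixed. Origin: on the desk under the centre of its battery bay, an open-topped well with walls 44 mm high, outside 70 (x) by 98 mm (y), opening 56 x 72 mm; its lips on +y and -y, 36 to 44 mm above the desk, hold the hooks. The printer's body adjoins on +x: 100 mm deep, 130 mm wide, 79 mm high. The pack comes out straight up
- bay_floor (a point): centre of the bay's floor, 10 mm above the desk; the pack's origin starts here
- charger: black and grey charger, fixed. Origin: on the desk under the pack's place. Two tall grey cheeks on +y and -y, inner faces 90 mm apart, 40 mm wide, 8 mm thick, tops 114 mm above the desk: no room for fingers between them and the tabs. Low black sills on +x and -x, 27 mm high, 55.6 mm apart; open above. A black pod 44 mm high adjoins on -y, to 105 mm from the origin
- charger_seat (a point): centre of the charger's floor, 12 mm above the desk: the pack's origin belongs here, its x axis along the charger's x axis (not reversed); play 3 to 4 mm each way, tops of cheeks and sills flare outward
- charger_mark (a point): orange mark on the charger's +x sill
- mat: cork mat, fixed, 100 x 100 x 4 mm. Origin: centre of its underside
- pen_cup: dark brown round pen cup, 81 mm across, 100 mm tall, loose. Origin: centre of its underside
- tape_roll: roll of tan tape lying flat, 92 mm across, 48 mm high, loose. Origin: centre of its underside
- red_cap: red plastic cap, 73 mm across, 64 mm high, loose. Origin: centre of its underside
- calculator: grey desk calculator, 142 x 86 x 17 mm, loose, behind the work. Origin: centre of its underside
- stapler: black stapler, 34 x 135 x 41 mm, loose, behind the work. Origin: centre of its underside
- tea_mug: green tea mug, 86 x 118 mm with handle, 96 mm tall, loose, behind the work. Origin: centre of its underside

How it is judged:
By the outcome, as a careful person would: the job done as asked, in the order asked, and still so for the second after the job is handed in, with the robot touching nothing.
It also fails if it takes over 64 s, if anything falls off the work surface, if the arm or the gripper's body presses on something with over 40 N, if the wrist force passes 120 N, or if a joint passes its speed limit or range.

### The arm

A 6-joint arm with a two-finger parallel gripper is mounted at the origin on a cart in front of the work surface, level with it; the furniture and walls round the work are solid. World frame = base frame: x ahead of the robot, y to its left, z up, the work surface at z = 0. Lengths are in m, angles in rad, forces in N, time in s.
With the tool pointing down it reaches from about 0.375 to 0.975 m from the base axis. Payload 3.8 kg.
Tool frame: the origin (TCP) lies midway between the tips of the shut fingers; the grasp point (between the pads) lies 19 mm behind it; z points along the fingers, y is the line along which they close (so a half turn about z gives the same grasp; the last joint's range is limited). The gripper opens to 85 mm and grips with 20 to 120 N. Pads are 22 mm wide; open, the fingers measure 114 mm over their backs; the gripper's body (76 mm by 85 mm) begins 54 mm behind the grasp point. The pads swing forward as they close: fully open they stand 13 mm farther back than shut.
Start: joints at [1.098, 0.264, 1.604, -0, 1.274, -0.037], TCP at [0.285, 0.612, 0.231] pointing down, gripper open.
Joint ranges: [-2.63, 2.63], [-0.94, 2.18], [0.31, 2.57], [-1.31, 4.45], [0, 2.66], [-2.55, 2.55]. Speed limits (rad/s): [2.57, 2.57, 3.14, 3.14, 3.14, 3.14].

### API

Orientations are given as a rotation vector (axis times angle).
In Python, from workcell import bot, read_camera, camera_info, ticket gives the robot as it stands.
- The arm moves only by the tool servo_tool, never from a script. Its argument "targets" is a list of rows, each an object of numbers: "hand": the closure, from -1 (fully open) to 1 (shut); "x", "y", "z": the shift along the tool's x, y, z as a fraction of full scale; "roll": the turn about the tool's z as a fraction of full scale. In form: [{"hand": .., "x": .., "y": .., "z": .., "roll": ..}, ...]. A call has 1 to 10 rows; each row is the pose to reach, as a shift and turn from the pose commanded when the call began, along the tool's axes at that moment, turning the shorter way round; what a row does not reach only later rows make up. Full scale, the value 1, is 50 cm for a shift and 180 degrees for a turn. A row lasts 1/12 s, in which the tool goes at most 41.7 mm and 7.16 degrees, less where a joint would pass 70% of its speed; a pose out of reach is approached as far as the arm can. A call with a number of a shift or a turn outside -1 to 1 is refused whole. A call with a gripper value outside its range is refused whole. The fingers move at their own pace and stop on an object; "grip_force" is the grip in N (left out, the last holds). Time passes only in rows, so rows that repeat a pose let the fingers close. It gives the time, the measured TCP pose, the force, the opening and the grip force at its end, in the units of the state.
- bot.read_state(): the state, without advancing time (a new reading comes with each control period).
- read_camera(name): name is "scene" or "side" or "wrist"; returns the picture (480x640x3 uint8, red, green, blue); there is no depth.
- camera_info(name): a dict with "fx", "fy", "cx", "cy" (pixels), "eye" and "orientation" of the camera in the world; the wrist camera has in their place "T_tool_cam" (4x4, takes a point from camera to tool coordinates, whose origin is the TCP and whose axes are the flange's). Camera axes: x right, y down, z forward; pixel columns grow to the right and rows downward; lengths in m; the calibration is good to about 2 mm. A picture is of the moment at which its call begins: read the wrist's pose just before it. camera_info takes no time and is no camera call.
- ticket.finish_job(): hands the job in; it is judged then, once.
The state is a dict: "time": time; "q": joint angles; "joint_vel": joint speeds; "joint_torque": joint torques, N m; "tool_pos": TCP position; "tcp_rot": TCP orientation; "wrist_force": force on the tool from outside, world axes, zero at the start; "torque": the same for the moment, N m; "width": opening from 0.0 (shut) to 1.0 (fully open); "grip_force": force on a finger pad.
Only numpy, scipy, OpenCV 4.12 (cv2) and the standard library are available. Lean on these libraries where they do the work, as an engineer would, in place of code of your own. Each camera call takes 0.05 s, during which the arm holds its last target. There are 200 camera calls.

## Working session

There is one attempt and no reset: what is moved stays moved. The work goes in short steps, Python scripts to look and compute and a tool call to move; the robot and the scene stay as the last step left them, time stands still between calls to the robot, and variables do not carry over. Pictures are saved under pics/ and viewed, at most 10 in all, crops included, and the job is handed in when it is done.

Besides the shell and the picture viewer there is one more tool, called by a JSON object that holds its "op" and its "data", one argument or row to a line. servo_tool: Moves the arm, as the interface text tells. Its arguments: {"type":"object","properties":{"targets":{"type":"array"},"grip_force":{"type":"number"}},"required":["targets"]}

```bash
mkdir -p pics; ls
python3 - <<'E'
from workcell import bot, read_camera, camera_info
import cv2,numpy as np
for n in ["scene","side"]:
    cv2.imwrite(f"pics/{n}0.png",read_camera(n)[:,:,::-1]); print(n,camera_info(n))
print(camera_info("wrist")); print(bot.read_state())
E
```

```text
pics
scene {'fx': 615.8814898671135, 'fy': 615.8814898671135, 'cx': 317.95718849915005, 'cy': 253.15657113313, 'eye': array([-0.32974716, -0.53132003,  0.77455609]), 'orientation': array([-1.88270678,  1.13319171, -0.6046811 ])}
side {'fx': 519.4128932826302, 'fy': 519.4128932826302, 'cx': 322.0606318017853, 'cy': 236.69312713780965, 'eye': array([ 0.52176214, -1.19665582,  0.70445002]), 'orientation': array([-2.05052439,  0.11436048, -0.03084664])}
{'fx': 401.3303764042838, 'fy': 401.3303764042838, 'cx': 322.1561448420061, 'cy': 251.77806662895637, 'T_tool_cam': array([[ 4.86309910e-04, -9.57125800e-01, -2.89672169e-01,
         7.37118189e-02],
       [ 9.99999851e-01,  3.94182218e-04,  3.76383644e-04,
        -1.34733190e-03],
       [-2.46062878e-04, -2.89672309e-01,  9.57125850e-01,
        -1.44321729e-01],
       [ 0.00000000e+00,  0.00000000e+00,  0.00000000e+00,
         1.00000000e+00]])}
{'time': 0.1, 'q': array([ 1.09811406e+00,  2.64708099e-01,  1.60528831e+00,  3.42783266e-06,
        1.27372282e+00, -3.69325444e-02]), 'joint_vel': array([ 2.46673712e-04, -1.14613806e-03, -3.38432537e-03,  4.31586000e-04,
       -9.73127102e-05, -6.77132231e-04]), 'joint_torque': array([-7.87458453e-05, -5.16705608e+01, -3.68589413e+01, -1.30182839e-04,
        6.25951972e-03, -1.11735065e-05]), 'tool_pos': array([0.28461542, 0.61129628, 0.23003867]), 'tcp_rot': array([-0.67895626, -3.0667939 ,  0.0032307 ]), 'wrist_force': array([-0.36951594, -0.78510088, -1.30086228]), 'torque': array([ 0.01205439,  0.02032408, -0.0004808 ]), 'grip_force': 0.0, 'width': 0.9950237855189784}
```

View pics/scene0.png

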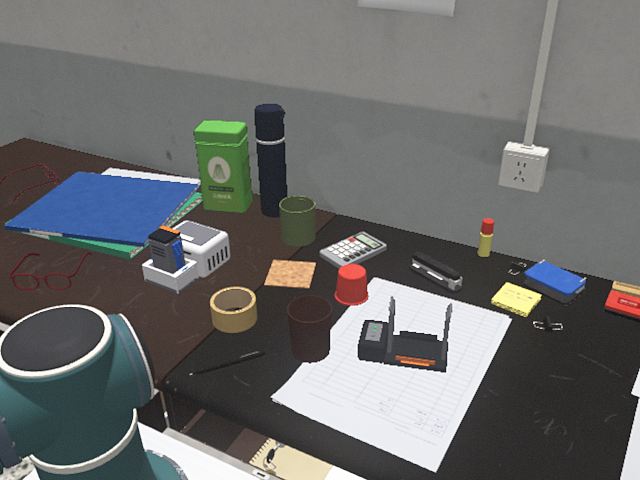

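View pics/side0.png

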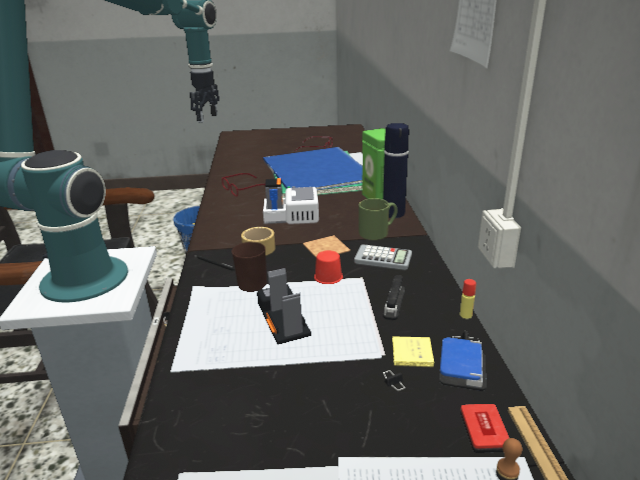

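The scene view shows the pack in its bay at (167,250), with the printer body to its right at (205,250). The mat is at (290,273). The charger is at (405,345), with its mark at (415,361), on the robot's side. The side view agrees. Next I'll get rough positions.

```bash
cat > h.py <<'E'
from workcell import bot, read_camera, camera_info
import cv2,numpy as np
from scipy.spatial.transform import Rotation as R
def cam(n,st=None):
    c=camera_info(n)
    K=np.array([[c['fx'],0,c['cx']],[0,c['fy'],c['cy']],[0,0,1]])
    if n!='wrist': return K,R.from_rotvec(c['orientation']).as_matrix(),np.array(c['eye'])
    st=st or bot.read_state(); T=np.eye(4); T[:3,:3]=R.from_rotvec(st['tcp_rot']).as_matrix(); T[:3,3]=st['tool_pos']
    T=T@c['T_tool_cam']; return K,T[:3,:3],T[:3,3]
def ray(C,p):
    K,Rm,e=C; d=Rm@np.linalg.inv(K)@np.array([p[0],p[1],1.]); return e,d/np.linalg.norm(d)
def onz(C,p,z):
    e,d=ray(C,p); return e+d*(z-e[2])/d[2]
def tri(C1,p1,C2,p2):
    a,d=ray(C1,p1); b,f=ray(C2,p2)
    s=np.linalg.lstsq(np.c_[d,-f],b-a,rcond=None)[0]; P,Q=a+s[0]*d,b+s[1]*f
    return (P+Q)/2,np.linalg.norm(P-Q)
def proj(C,P):
    K,Rm,e=C; v=K@Rm.T@(np.asarray(P)-e); return v[:2]/v[2]
E
python3 - <<'E'
from h import *
np.set_printoptions(precision=4,suppress=True)
I=cv2.imread('pics/scene0.png');J=cv2.imread('pics/side0.png')
C=cam('scene');D=cam('side')
for nm,p,z in [('printerbay top',(170,268),.044),('packtop',(163,232),.12),('body top',(203,235),.079),('mat',(290,273),.004),('cup',(310,310),.1),('tape',(234,298),.048),('cap',(352,270),.064),('mug',(298,205),.096)]:
    print(nm,onz(C,p,z))
for nm,p,z in [('mat',(326,247),.004),('cup',(249,247),.1),('pack top',(272,183),.12)]: print('s',nm,onz(D,p,z))
for im,c in ((I,C),(J,D)):
    h=cv2.cvtColor(im,cv2.COLOR_BGR2HSV)
    m=cv2.inRange(h,(5,170,150),(18,255,255))
    n,_,s,ce=cv2.connectedComponentsWithStats(m)
    for k in range(1,n):
        if s[k,4]>12: print(s[k],ce[k],onz(c,ce[k],.02))
a=cv2.resize(I[205:305,130:250],None,fx=5,fy=5,interpolation=2)
b=cv2.resize(I[285:385,345:465],None,fx=5,fy=5,interpolation=2)
cv2.imwrite('pics/a.png',cv2.resize(np.vstack([a,b]),(480,800))[:600] if 0 else cv2.resize(np.hstack([a,b]),(800,333)))
E
```

```text
printerbay top [0.4839 0.2843 0.044 ]
packtop [0.5006 0.3033 0.12  ]
body top [0.5829 0.2665 0.079 ]
mat [0.6353 0.0756 0.004 ]
cup [ 0.4297 -0.0921  0.1   ]
tape [0.4532 0.095  0.048 ]
cap [ 0.628  -0.0803  0.064 ]
mug [0.7744 0.1317 0.096 ]
s mat [0.6343 0.072  0.004 ]
s cup [ 0.4332 -0.0749  0.1   ]
s pack top [0.494  0.2871 0.12  ]
[160 226  19   8  56] [168.9821 229.2143] [0.6448 0.4266 0.02  ]
[401 361  28   5  53] [414.6792 362.8679] [ 0.4707 -0.2807  0.02  ]
[277 178   4   7  22] [278.4091 181.2273] [0.5123 0.5544 0.02  ]
[266 315  10  17  63] [270.4762 323.7937] [ 0.478 -0.282  0.02 ]
```

View pics/a.png

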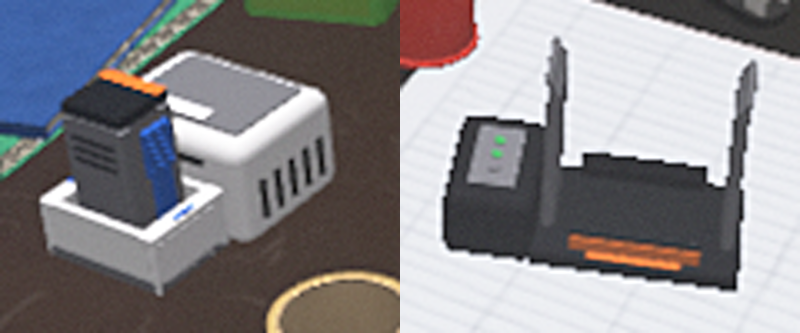

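Both pictures show the pack's black top with the orange stripe on the printer side. The blue tab faces right, and the charger's orange mark faces the robot with the pod on its left. The pack therefore needs about a half turn, so I'll split it between the two grasps. First, a close look with the wrist camera over the printer.

```bash
cat >> h.py <<'E'
def go(P,psi,cmd=None):
    """fractions for target TCP P, tool-y heading psi (deg), tool down; from commanded/measured pose"""
    st=bot.read_state(); Rm=R.from_rotvec(st['tcp_rot']).as_matrix(); p=st['tool_pos']
    d=Rm.T@(np.asarray(P)-p)/0.5
    cur=np.degrees(np.arctan2(Rm[1,1],Rm[0,1])); r=(-(psi-cur)+180)%360-180
    print('cur',p.round(4),'psi',round(cur,2),'q',st['q'].round(2),'tilt',np.degrees(np.arccos(-Rm[2,2])).round(2),'F',st['wrist_force'].round(1),'w',round(st['width'],3),'t',st['time'])
    print('x y z roll',d.round(4),round(r/180,4))
E
python3 -c "
from h import *
go([.475,.285,.27],80)"
```

```text
cur [0.2846 0.6113 0.23  ] psi 65.03 q [ 1.1   0.26  1.61  0.    1.27 -0.04] tilt 0.12 F [-0.4 -0.8 -1.3] w 0.995 t 0.1
x y z roll [-0.6206 -0.4311 -0.0791] -0.0831
```

{"op": "servo_tool", "data": {
  "targets": [
    {"hand":-1,"x":-0.62,"y":-0.43,"z":-0.08,"roll":-0.083},
    {"hand":-1,"x":-0.62,"y":-0.43,"z":-0.08,"roll":-0.083},
    {"hand":-1,"x":-0.62,"y":-0.43,"z":-0.08,"roll":-0.083},
    {"hand":-1,"x":-0.62,"y":-0.43,"z":-0.08,"roll":-0.083},
    {"hand":-1,"x":-0.62,"y":-0.43,"z":-0.08,"roll":-0.083},
    {"hand":-1,"x":-0.62,"y":-0.43,"z":-0.08,"roll":-0.083},
    {"hand":-1,"x":-0.62,"y":-0.43,"z":-0.08,"roll":-0.083},
    {"hand":-1,"x":-0.62,"y":-0.43,"z":-0.08,"roll":-0.083},
    {"hand":-1,"x":-0.62,"y":-0.43,"z":-0.08,"roll":-0.083},
    {"hand":-1,"x":-0.62,"y":-0.43,"z":-0.08,"roll":-0.083}
  ]
}}

```text
time: 0.93
tool_pos: [0.4782, 0.2807, 0.2719]
tcp_rot: [0.282, 3.126, -0.004]
wrist_force: [0.6, 0.1, 0.0]
width: 1.001
grip_force: 0.0
```

{"op": "servo_tool", "data": {
  "targets": [
    {"hand":-1,"x":0,"y":0,"z":0,"roll":0},
    {"hand":-1,"x":0,"y":0,"z":0,"roll":0}
  ]
}}

```text
time: 1.1
tool_pos: [0.475, 0.286, 0.2709]
tcp_rot: [-0.277, -3.128, -0.0]
wrist_force: [0.1, -0.4, 0.1]
width: 1.006
grip_force: 0.0
```

Run:
```python
from h import *
import json
go([.475,.285,.27],80)
st=bot.read_state(); I=read_camera('wrist')[:,:,::-1]; cv2.imwrite('pics/w1.png',I)
json.dump({k:list(st[k]) for k in('tool_pos','tcp_rot')},open('w1.json','w'))
```

```text
cur [0.475  0.286  0.2709] psi 79.88 q [ 0.5   0.01  1.81  0.    1.31 -0.9 ] tilt 0.06 F [ 0.1 -0.4  0.1] w 1.006 t 1.1
x y z roll [-0.0003 -0.002   0.0018] -0.0007
```

View pics/w1.png

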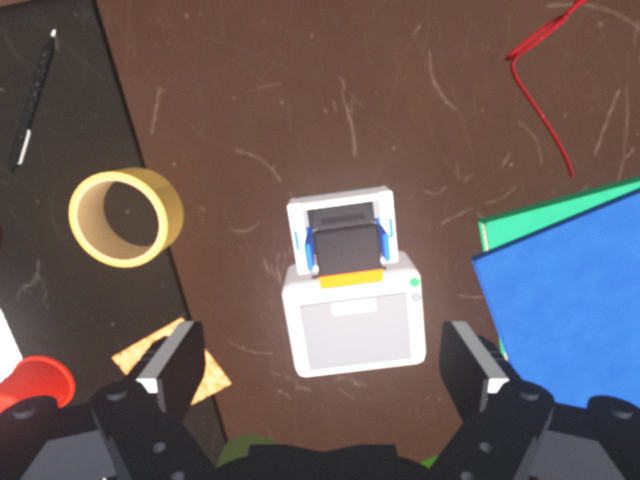

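The wrist view shows the bay rim at (290–397, 188–275), the black top at (348,250), the orange edge at (351,279) and the blue tabs at (309,250) and (384,242). Now to measure these.

Run:
```python
from h import *
import json
np.set_printoptions(precision=4,suppress=True)
C=cam('wrist',json.load(open('w1.json'))); I=cv2.imread('pics/w1.png'); h=cv2.cvtColor(I,cv2.COLOR_BGR2HSV)
def comps(m,z,amin,roi=(270,180,440,390)):
    M=np.zeros_like(m); x0,y0,x1,y1=roi; M[y0:y1,x0:x1]=m[y0:y1,x0:x1]
    n,l,s,ce=cv2.connectedComponentsWithStats(M); out=[]
    for k in range(1,n):
        if s[k,4]<amin: continue
        ys,xs=np.where(l==k); P=np.array([onz(C,p,z)[:2] for p in zip(xs,ys)])
        (c,sz,a)=cv2.minAreaRect((P*1000).astype(np.float32)); print(s[k],'rect mm',np.array(c),np.array(sz),a,'mean',P.mean(0)*1000)
print('orange');comps(cv2.inRange(h,(5,150,150),(20,255,255)),.12,50)
print('blue');comps(cv2.inRange(h,(95,130,80),(125,255,255)),.106,30)
print('black top');comps(cv2.inRange(h,(0,0,0),(180,255,62)),.12,300,(310,222,385,275))
print('lid grey');comps(cv2.inRange(h,(0,0,140),(180,60,205)),.079,2000)
print('white');comps(cv2.inRange(h,(0,0,206),(180,60,255)),.044,500,(270,180,440,255))
```

```text
orange
blue
[305 228   8  42 226] rect mm [489.4809 271.1018] [ 5.614  34.3102] 79.49150848388672 mean [489.0155 271.7621]
[381 229   8  31 143] rect mm [496.2975 331.5613] [ 4.9212 25.4378] 86.25276184082031 mean [496.3348 331.729 ]
black top
lid grey
white
[ 287  189  117   66 2382] rect mm [493.5508 303.9973] [104.5563  65.0385] 87.61702728271484 mean [480.5521 304.2744]
```

Run:
```python
from h import *
import json
np.set_printoptions(precision=4,suppress=True)
C=cam('wrist',json.load(open('w1.json'))); I=cv2.imread('pics/w1.png'); h=cv2.cvtColor(I,cv2.COLOR_BGR2HSV)
for p in [(351,279),(348,250),(320,240),(350,340),(350,232),(292,230),(340,195)]: print(p,h[p[1],p[0]])
def comps(m,z,amin,roi):
    M=np.zeros_like(m); x0,y0,x1,y1=roi; M[y0:y1,x0:x1]=m[y0:y1,x0:x1]
    n,l,s,ce=cv2.connectedComponentsWithStats(M)
    for k in range(1,n):
        if s[k,4]<amin: continue
        pts=np.argwhere(l==k)[:,::-1].astype(np.float32); b=cv2.boxPoints(cv2.minAreaRect(pts))
        P=np.array([onz(C,p,z)[:2] for p in b]); e=np.diff(np.vstack([P,P[:1]]),axis=0)
        print(s[k],b.round().tolist(),'ctr mm',P.mean(0)*1000,'sides',np.linalg.norm(e,axis=1)[:2]*1000,'ang',np.degrees(np.arctan2(e[:2,1],e[:2,0])))
print('orange');comps(cv2.inRange(h,(8,120,150),(26,255,255)),.12,50,(270,260,440,300))
print('black');comps(cv2.inRange(h,(0,0,0),(180,120,90)),.12,300,(313,222,383,275))
print('lid');comps(cv2.inRange(h,(0,0,140),(180,60,225)),.079,2000,(270,280,440,390))
g=cv2.cvtColor(I,cv2.COLOR_BGR2GRAY)
print('white all');comps(cv2.inRange(h,(0,0,150),(180,60,255)),.079,2000,(270,180,440,390))
print(h[250,285:410:3].tolist()); print(h[200:290:3,350].tolist())
```

```text
(351, 279) [ 27 169 255]
(348, 250) [169  23 124]
(320, 240) [164  25 111]
(350, 340) [162   5 237]
(350, 232) [166  24 115]
(292, 230) [  0   0 255]
(340, 195) [  3  13 203]
orange
[318 268  65  14 185] [[318.0, 276.0], [381.0, 265.0], [382.0, 270.0], [319.0, 281.0]] ctr mm [510.8311 300.4626] sides [50.1518  4.078 ] ang [90.2874  1.5502]
black
lid
white all
[  281   185   146   193 16727] [[269.0, 199.0], [409.0, 182.0], [432.0, 363.0], [291.0, 380.0]] ctr mm [539.1726 299.2964] sides [118.4396 174.5651] ang [87.0291  0.5929]
[[5, 71, 126], [6, 70, 132], [4, 66, 136], [165, 6, 245], [120, 1, 255], [0, 0, 255], [0, 0, 255], [102, 147, 255], [103, 152, 255], [113, 139, 194], [133, 38, 108], [163, 29, 106], [164, 24, 116], [164, 29, 114], [169, 23, 120], [171, 22, 115], [169, 30, 118], [169, 24, 117], [173, 26, 118], [171, 33, 123], [170, 25, 121], [169, 23, 124], [174, 31, 122], [171, 29, 125], [172, 22, 125], [175, 24, 125], [171, 29, 123], [175, 24, 127], [171, 26, 126], [170, 31, 125], [178, 25, 124], [159, 29, 113], [117, 102, 157], [109, 149, 250], [100, 141, 255], [90, 1, 255], [0, 0, 255], [0, 0, 255], [3, 40, 165], [7, 56, 147], [5, 69, 134], [7, 73, 133]]
[[0, 0, 255], [0, 1, 253], [171, 15, 116], [160, 20, 115], [170, 19, 118], [175, 15, 101], [170, 16, 98], [171, 16, 112], [163, 19, 122], [165, 30, 85], [171, 17, 104], [159, 23, 111], [164, 24, 118], [169, 24, 115], [172, 24, 119], [172, 24, 119], [175, 23, 122], [3, 24, 125], [170, 31, 125], [178, 28, 126], [175, 33, 130], [173, 32, 129], [173, 35, 130], [176, 33, 133], [7, 129, 229], [27, 173, 255], [27, 174, 255], [27, 175, 255], [25, 138, 255], [0, 0, 255]]
```

Run:
```python
from h import *
import json
np.set_printoptions(precision=4,suppress=True)
C=cam('wrist',json.load(open('w1.json'))); I=cv2.imread('pics/w1.png'); h=cv2.cvtColor(I,cv2.COLOR_BGR2HSV)
def comps(m,z,amin,roi):
    M=np.zeros_like(m); x0,y0,x1,y1=roi; M[y0:y1,x0:x1]=m[y0:y1,x0:x1]
    n,l,s,ce=cv2.connectedComponentsWithStats(M)
    for k in range(1,n):
        if s[k,4]<amin: continue
        pts=np.argwhere(l==k)[:,::-1].astype(np.float32); b=cv2.boxPoints(cv2.minAreaRect(pts))
        P=np.array([onz(C,p,z)[:2] for p in b]); e=np.diff(np.vstack([P,P[:1]]),axis=0)
        print(s[k],b.round().tolist(),'ctr mm',P.mean(0)*1000,'mean',onz(C,pts.mean(0),z)*1000,'sides',np.linalg.norm(e,axis=1)[:2]*1000,'ang',np.degrees(np.arctan2(e[:2,1],e[:2,0])))
print('orange');comps(cv2.inRange(h,(5,110,150),(33,255,255)),.12,50,(270,260,440,300))
print('top');comps(cv2.inRange(h,(130,0,60),(180,45,140))|cv2.inRange(h,(0,0,60),(10,45,140)),.12,300,(270,226,440,275))
w=cv2.inRange(h,(0,0,200),(180,40,255)); w[:, :270]=0;w[:,440:]=0;w[:180]=0;w[390:]=0
# rim near edge (line), left/right edges
f=lambda pts,z:(lambda Q:(Q.mean(0)*1000,np.degrees(np.arctan(np.polyfit(Q[:,1],Q[:,0],1)[0]))))(np.array([onz(C,p,z)[:2] for p in pts]))
g=lambda pts,z:(lambda Q:(Q.mean(0)*1000,np.degrees(np.arctan(np.polyfit(Q[:,0],Q[:,1],1)[0]))))(np.array([onz(C,p,z)[:2] for p in pts]))
print('near',f([(x,np.where(w[:,x])[0].min()) for x in range(300,388)],.044))
print('left',g([(np.where(w[y])[0].min(),y) for y in range(210,255)],.044))
print('right',g([(np.where(w[y])[0].max(),y) for y in range(200,250)],.044))
print('bodyleft',g([(np.where(w[y])[0].min(),y) for y in range(300,355)],.079))
print('bodyright',g([(np.where(w[y])[0].max(),y) for y in range(290,350)],.079))
print('far',f([(x,np.where(w[:,x])[0].max()) for x in range(310,412)],.079))
```

```text
orange
[318 268  65  20 783] [[318.0, 276.0], [382.0, 268.0], [384.0, 280.0], [319.0, 288.0]] ctr mm [514.7532 300.3877] mean [514.6429 300.5405 120.    ] sides [50.3416 10.4381] ang [87.7086 -0.7149]
top
[ 313  226   69   49 2864] [[313.0, 226.0], [378.0, 221.0], [381.0, 270.0], [317.0, 275.0]] ctr mm [490.2957 301.4571] mean [490.0798 300.8479 120.    ] sides [48.7743 38.9384] ang [84.4056 -3.5179]
near (array([460.4564, 307.4588]), np.float64(2.1487583272279505))
left (array([487.804 , 252.2939]), np.float64(-2.462483776287484))
right (array([497.942 , 350.7474]), np.float64(-2.187567389731384))
bodyleft (array([568.2036, 235.6335]), np.float64(-2.3709685731467682))
bodyright (array([582.662 , 360.1485]), np.float64(-2.195079781933057))
far (array([625.2823, 295.4263]), np.float64(2.2298652381373985))
```

The pack axis is at (0.495, 0.301) with the pack's yaw at −2.25°. The rim width comes out at 98.8 mm against the given 98, so the measurement holds. I'll go down onto the tabs.

```bash
python3 -c "
from h import *
go([.495,.301,.068],87.75)"
```

```text
cur [0.4746 0.2867 0.2708] psi 79.97 q [ 0.5   0.01  1.81  0.    1.31 -0.9 ] tilt 0.07 F [ 0.6  1.3 -0.4] w 1.0 t 1.15
x y z roll [-0.0357  0.0353  0.4055] -0.0432
```

{"op": "servo_tool", "data": {
  "targets": [
    {"hand":-1,"x":-0.0355,"y":0.035,"z":0,"roll":-0.0432},
    {"hand":-1,"x":-0.0355,"y":0.035,"z":0.06,"roll":-0.0432},
    {"hand":-1,"x":-0.0355,"y":0.035,"z":0.14,"roll":-0.0432},
    {"hand":-1,"x":-0.0355,"y":0.035,"z":0.21,"roll":-0.0432},
    {"hand":-1,"x":-0.0355,"y":0.035,"z":0.27,"roll":-0.0432},
    {"hand":-1,"x":-0.0355,"y":0.035,"z":0.32,"roll":-0.0432},
    {"hand":-1,"x":-0.0355,"y":0.035,"z":0.36,"roll":-0.0432},
    {"hand":-1,"x":-0.0355,"y":0.035,"z":0.39,"roll":-0.0432},
    {"hand":-1,"x":-0.0355,"y":0.035,"z":0.405,"roll":-0.0432},
    {"hand":-1,"x":-0.0355,"y":0.035,"z":0.405,"roll":-0.0432}
  ]
}}

```text
time: 1.98
tool_pos: [0.493, 0.3008, 0.0661]
tcp_rot: [-0.058, -3.137, 0.004]
wrist_force: [0.2, 0.1, -0.1]
width: 1.001
grip_force: 0.0
```

```bash
python3 -c "
from h import *
go([.495,.301,.068],87.75)"
```

```text
cur [0.493  0.3008 0.0661] psi 87.88 q [ 0.5   0.24  1.96  0.    0.94 -1.03] tilt 0.29 F [ 0.2  0.1 -0.1] w 1.001 t 1.9833
x y z roll [-0.004   0.0006 -0.0038] 0.0007
```

{"op": "servo_tool", "data": {
  "targets": [
    {"hand":1,"x":-0.003,"y":0,"z":0,"roll":0},
    {"hand":1,"x":-0.003,"y":0,"z":0,"roll":0},
    {"hand":1,"x":-0.003,"y":0,"z":0,"roll":0},
    {"hand":1,"x":-0.003,"y":0,"z":0,"roll":0},
    {"hand":1,"x":-0.003,"y":0,"z":0,"roll":0},
    {"hand":1,"x":-0.003,"y":0,"z":0,"roll":0},
    {"hand":1,"x":-0.003,"y":0,"z":0,"roll":0},
    {"hand":1,"x":-0.003,"y":0,"z":0,"roll":0}
  ],
  "grip_force": 40
}}

```text
time: 2.65
tool_pos: [0.4994, 0.302, 0.0718]
tcp_rot: [0.062, 3.136, 0.006]
wrist_force: [-1.1, 1.6, 6.3]
width: 0.578
grip_force: 42.7
```

{"op": "servo_tool", "data": {
  "targets": [
    {"hand":1,"x":0,"y":0,"z":0,"roll":0},
    {"hand":1,"x":0,"y":0,"z":0,"roll":0},
    {"hand":1,"x":0,"y":0,"z":0,"roll":0}
  ]
}}

```text
time: 2.9
tool_pos: [0.4994, 0.302, 0.0718]
tcp_rot: [0.062, 3.136, 0.006]
wrist_force: [0.0, 2.7, 5.5]
width: 0.578
grip_force: 42.7
```

Run:
```python
from h import *
import json
go([.495,.301,.068],87.75)
st=bot.read_state(); I=read_camera('wrist')[:,:,::-1]; cv2.imwrite('pics/w2.png',I[120:480,150:500])
go([.495,.301,.068],87.75)
```

```text
cur [0.4994 0.302  0.0718] psi 87.72 q [ 0.5   0.24  1.95  0.    0.95 -1.03] tilt 0.35 F [0.  2.7 5.5] w 0.578 t 2.9
x y z roll [ 0.0087 -0.0024  0.0075] -0.0002
cur [0.4994 0.3021 0.0718] psi 87.73 q [ 0.5   0.24  1.95  0.    0.95 -1.03] tilt 0.35 F [-0.4  2.9  5.9] w 0.577 t 2.95
x y z roll [ 0.0087 -0.0025  0.0075] -0.0001
```

View pics/w2.png

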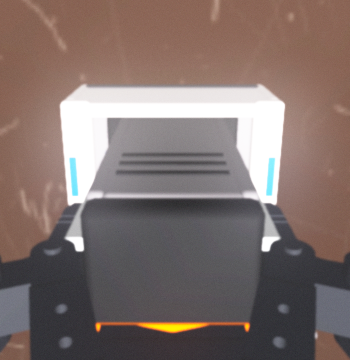

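The tabs are against their stops, with 43 N on the pads. I'll lift gently and watch the force.

{"op": "servo_tool", "data": {
  "targets": [
    {"hand":1,"x":0,"y":0,"z":-0.005,"roll":0},
    {"hand":1,"x":0,"y":0,"z":-0.01,"roll":0},
    {"hand":1,"x":0,"y":0,"z":-0.015,"roll":0},
    {"hand":1,"x":0,"y":0,"z":-0.02,"roll":0},
    {"hand":1,"x":0,"y":0,"z":-0.025,"roll":0},
    {"hand":1,"x":0,"y":0,"z":-0.03,"roll":0}
  ]
}}

```text
time: 3.45
tool_pos: [0.497, 0.2999, 0.0836]
tcp_rot: [-0.062, -3.14, 0.001]
wrist_force: [0.5, -0.7, -3.3]
width: 0.576
grip_force: 41.9
```

It's free: only about 3.3 N of load, which is the pack's weight. I'll lift clear and work out the move to the mat. While lifting, I'll measure the mat and the charger with the fixed cameras.

{"op": "servo_tool", "data": {
  "targets": [
    {"hand":1,"x":0,"y":0,"z":-0.02,"roll":0},
    {"hand":1,"x":0,"y":0,"z":-0.05,"roll":0},
    {"hand":1,"x":0,"y":0,"z":-0.09,"roll":0},
    {"hand":1,"x":0,"y":0,"z":-0.14,"roll":0},
    {"hand":1,"x":0,"y":0,"z":-0.19,"roll":0},
    {"hand":1,"x":0,"y":0,"z":-0.24,"roll":0},
    {"hand":1,"x":0,"y":0,"z":-0.28,"roll":0},
    {"hand":1,"x":0,"y":0,"z":-0.3,"roll":0},
    {"hand":1,"x":0,"y":0,"z":-0.3,"roll":0}
  ]
}}

```text
time: 4.2
tool_pos: [0.499, 0.3012, 0.2378]
tcp_rot: [0.062, 3.135, 0.005]
wrist_force: [0.9, -0.0, -2.8]
width: 0.575
grip_force: 42.3
```

Run:
```python
from h import *
np.set_printoptions(precision=4,suppress=True)
go([.635,.074,.24],-10)
for n in('scene','side'):
    C=cam(n); I=cv2.imread(f'pics/{n}0.png'); h=cv2.cvtColor(I,cv2.COLOR_BGR2HSV)
    m=cv2.inRange(h,(5,60,120),(20,190,255)); M=0*m
    x0,y0,x1,y1=(262,255,320,292) if n=='scene' else (300,232,352,262)
    M[y0:y1,x0:x1]=m[y0:y1,x0:x1]; pts=np.argwhere(M)[:,::-1].astype(np.float32)
    P=np.array([onz(C,p,.004)[:2] for p in pts],np.float32)*1000
    print(n,cv2.minAreaRect(P),P.mean(0))
```

```text
cur [0.499  0.3012 0.2378] psi 87.75 q [ 0.5   0.08  1.8  -0.    1.25 -1.03] tilt 0.38 F [ 0.9 -0.  -2.8] w 0.575 t 4.2
x y z roll [-0.2897 -0.4433 -0.0043] 0.543
scene ((636.2039794921875, 75.37456512451172), (103.73347473144531, 100.95936584472656), 20.320476531982422) [634.6732  74.6779]
side ((634.1953735351562, 76.59494018554688), (101.8619155883789, 105.00674438476562), 20.183879852294922) [635.0281  82.6229]
```

The mat is at (0.635, 0.075) with yaw 20°, and its measured size of about 102 mm fits. I'll carry the pack there while turning it to yaw −100°.

{"op": "servo_tool", "data": {
  "targets": [
    {"hand":1,"x":-0.05,"y":-0.075,"z":0,"roll":0.04},
    {"hand":1,"x":-0.1,"y":-0.15,"z":0,"roll":0.08},
    {"hand":1,"x":-0.15,"y":-0.225,"z":0,"roll":0.115},
    {"hand":1,"x":-0.2,"y":-0.3,"z":0,"roll":0.15},
    {"hand":1,"x":-0.24,"y":-0.365,"z":0,"roll":0.19},
    {"hand":1,"x":-0.27,"y":-0.415,"z":0,"roll":0.23},
    {"hand":1,"x":-0.285,"y":-0.435,"z":0,"roll":0.27},
    {"hand":1,"x":-0.29,"y":-0.443,"z":0,"roll":0.31},
    {"hand":1,"x":-0.29,"y":-0.443,"z":0,"roll":0.35},
    {"hand":1,"x":-0.29,"y":-0.443,"z":0,"roll":0.385}
  ]
}}

```text
time: 5.03
tool_pos: [0.6326, 0.072, 0.2311]
tcp_rot: [-1.845, -2.539, 0.004]
wrist_force: [0.1, -0.4, -3.3]
width: 0.573
grip_force: 42.2
```

{"op": "servo_tool", "data": {
  "targets": [
    {"hand":1,"x":0,"y":0,"z":0,"roll":0.04},
    {"hand":1,"x":0,"y":0,"z":0,"roll":0.08},
    {"hand":1,"x":0,"y":0,"z":0,"roll":0.12},
    {"hand":1,"x":0,"y":0,"z":0,"roll":0.15},
    {"hand":1,"x":0,"y":0,"z":0,"roll":0.158},
    {"hand":1,"x":0,"y":0,"z":0,"roll":0.158}
  ]
}}

```text
time: 5.53
tool_pos: [0.6322, 0.0731, 0.2314]
tcp_rot: [-2.405, -2.017, 0.005]
wrist_force: [0.6, -0.3, -3.3]
width: 0.575
grip_force: 42.2
```

Run:
```python
from h import *
go([.635,.075,.076],-10)
a=[cv2.resize(read_camera(n)[y0:y0+200,x0:x0+200,::-1],(400,400)) for n,x0,y0 in(('scene',200,120),('side',230,100))]
cv2.imwrite('pics/c.png',np.hstack(a))
```

```text
cur [0.6322 0.0731 0.2314] psi -10.03 q [ 0.08  0.19  1.69 -0.    1.26  0.25] tilt 0.21 F [ 0.6 -0.3 -3.3] w 0.575 t 5.5333
x y z roll [0.0051 0.0059 0.3108] -0.0002
```

View pics/c.png

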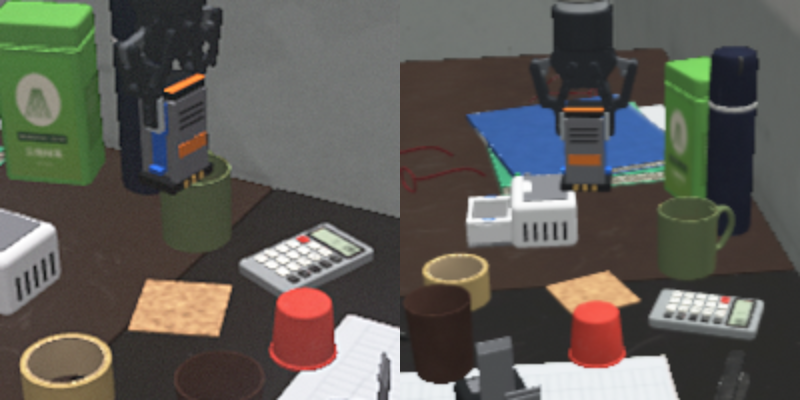

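The pack hangs upright in both views, its orange mark facing −y as intended, and the mat below is clear. I'll lower it.

{"op": "servo_tool", "data": {
  "targets": [
    {"hand":1,"x":0.005,"y":0.006,"z":0.04,"roll":0},
    {"hand":1,"x":0.005,"y":0.006,"z":0.1,"roll":0},
    {"hand":1,"x":0.005,"y":0.006,"z":0.16,"roll":0},
    {"hand":1,"x":0.005,"y":0.006,"z":0.21,"roll":0},
    {"hand":1,"x":0.005,"y":0.006,"z":0.25,"roll":0},
    {"hand":1,"x":0.005,"y":0.006,"z":0.28,"roll":0},
    {"hand":1,"x":0.005,"y":0.006,"z":0.3,"roll":0},
    {"hand":1,"x":0.005,"y":0.006,"z":0.31,"roll":0},
    {"hand":1,"x":0.005,"y":0.006,"z":0.31,"roll":0},
    {"hand":1,"x":0.005,"y":0.006,"z":0.31,"roll":0}
  ]
}}

```text
time: 6.47
tool_pos: [0.6373, 0.0752, 0.0794]
tcp_rot: [2.406, 2.019, 0.001]
wrist_force: [-0.1, -1.0, -3.6]
width: 0.574
grip_force: 42.3
```

{"op": "servo_tool", "data": {
  "targets": [
    {"hand":1,"x":0,"y":0,"z":0.004,"roll":0},
    {"hand":1,"x":0,"y":0,"z":0.008,"roll":0},
    {"hand":1,"x":0,"y":0,"z":0.012,"roll":0},
    {"hand":1,"x":0,"y":0,"z":0.014,"roll":0},
    {"hand":1,"x":0,"y":0,"z":0.014,"roll":0},
    {"hand":1,"x":0,"y":0,"z":0.014,"roll":0}
  ]
}}

```text
time: 6.97
tool_pos: [0.6367, 0.0751, 0.0718]
tcp_rot: [2.406, 2.02, -0.0]
wrist_force: [0.1, -0.7, -3.2]
width: 0.578
grip_force: 42.3
```

Not in contact yet, so I'll go down in 1 mm steps.

{"op": "servo_tool", "data": {
  "targets": [
    {"hand":1,"x":0,"y":0,"z":0.003,"roll":0},
    {"hand":1,"x":0,"y":0,"z":0.006,"roll":0},
    {"hand":1,"x":0,"y":0,"z":0.008,"roll":0},
    {"hand":1,"x":0,"y":0,"z":0.008,"roll":0},
    {"hand":1,"x":0,"y":0,"z":0.008,"roll":0}
  ]
}}

```text
time: 7.38
tool_pos: [0.6367, 0.0751, 0.0676]
tcp_rot: [-2.406, -2.019, 0.0]
wrist_force: [0.4, 0.5, -3.5]
width: 0.574
grip_force: 42.3
```

{"op": "servo_tool", "data": {
  "targets": [
    {"hand":1,"x":0,"y":0,"z":0.002,"roll":0},
    {"hand":1,"x":0,"y":0,"z":0.004,"roll":0},
    {"hand":1,"x":0,"y":0,"z":0.004,"roll":0}
  ]
}}

```text
time: 7.63
tool_pos: [0.6369, 0.0752, 0.0658]
tcp_rot: [2.406, 2.019, 0.0]
wrist_force: [0.5, 0.1, -3.0]
width: 0.573
grip_force: 42.3
```

{"op": "servo_tool", "data": {
  "targets": [
    {"hand":1,"x":0,"y":0,"z":0.002,"roll":0},
    {"hand":1,"x":0,"y":0,"z":0.004,"roll":0},
    {"hand":1,"x":0,"y":0,"z":0.004,"roll":0}
  ]
}}

```text
time: 7.88
tool_pos: [0.637, 0.0752, 0.0657]
tcp_rot: [2.406, 2.019, 0.0]
wrist_force: [-4.1, -0.2, 6.6]
width: 0.576
grip_force: 43.3
```

{"op": "servo_tool", "data": {
  "targets": [
    {"hand":1,"x":0,"y":0,"z":0.002,"roll":0},
    {"hand":1,"x":0,"y":0,"z":0.002,"roll":0}
  ]
}}

```text
time: 8.05
tool_pos: [0.6371, 0.0753, 0.0657]
tcp_rot: [2.406, 2.019, 0.001]
wrist_force: [-6.6, -0.3, 11.9]
width: 0.576
grip_force: 43.8
```

It touched down at TCP z = 0.0657. I'll relax the push, then let go and rise.

{"op": "servo_tool", "data": {
  "targets": [
    {"hand":1,"x":0,"y":0,"z":-0.004,"roll":0},
    {"hand":1,"x":0,"y":0,"z":-0.005,"roll":0},
    {"hand":-1,"x":0,"y":0,"z":-0.005,"roll":0},
    {"hand":-1,"x":0,"y":0,"z":-0.005,"roll":0},
    {"hand":-1,"x":0,"y":0,"z":-0.005,"roll":0},
    {"hand":-1,"x":0,"y":0,"z":-0.005,"roll":0},
    {"hand":-1,"x":0,"y":0,"z":-0.005,"roll":0},
    {"hand":-1,"x":0,"y":0,"z":-0.005,"roll":0}
  ]
}}

```text
time: 8.72
tool_pos: [0.6372, 0.0752, 0.0656]
tcp_rot: [2.406, 2.019, 0.001]
wrist_force: [-0.0, -0.2, 0.1]
width: 1.001
grip_force: 0.0
```

{"op": "servo_tool", "data": {
  "targets": [
    {"hand":-1,"x":0,"y":0,"z":0,"roll":0},
    {"hand":-1,"x":0,"y":0,"z":-0.02,"roll":0},
    {"hand":-1,"x":0,"y":0,"z":-0.06,"roll":0},
    {"hand":-1,"x":0,"y":0,"z":-0.11,"roll":0},
    {"hand":-1,"x":0,"y":0,"z":-0.17,"roll":0},
    {"hand":-1,"x":0,"y":0,"z":-0.23,"roll":0},
    {"hand":-1,"x":0,"y":0,"z":-0.28,"roll":0},
    {"hand":-1,"x":0,"y":0,"z":-0.3,"roll":0},
    {"hand":-1,"x":0,"y":0,"z":-0.3,"roll":0}
  ]
}}

```text
time: 9.47
tool_pos: [0.6392, 0.0753, 0.22]
tcp_rot: [2.403, 2.017, 0.01]
wrist_force: [0.4, -0.6, -0.4]
width: 1.0
grip_force: 0.0
```

Run:
```python
from h import *
import json
go([.52,-.19,.32],10); go([.635,.075,.22],80)
st=bot.read_state(); cv2.imwrite('pics/w3.png',read_camera('wrist')[:,:,::-1])
json.dump({k:list(st[k]) for k in('tool_pos','tcp_rot')},open('w3.json','w'))
```

```text
cur [0.6392 0.0753 0.22  ] psi -9.99 q [ 0.08  0.21  1.69 -0.    1.23  0.25] tilt 0.44 F [ 0.4 -0.6 -0.4] w 1.0 t 9.4667
x y z roll [-0.5636 -0.1412 -0.2021] -0.1111
cur [0.6392 0.0753 0.22  ] psi -9.99 q [ 0.08  0.21  1.69 -0.    1.23  0.25] tilt 0.44 F [ 0.4 -0.6 -0.4] w 1.0 t 9.4667
x y z roll [-0.0021 -0.0081 -0.    ] -0.5
```

View pics/w3.png

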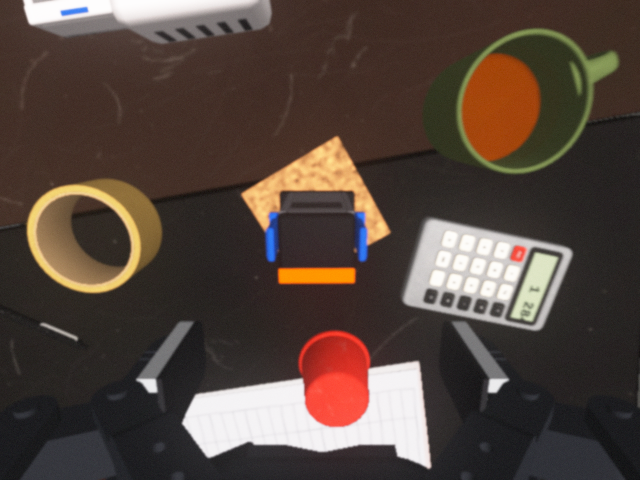

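The pack stands upright on the mat and is free, with its top at (316,240), its tabs sprung out at (270,237) and (362,237), and its orange mark at (316,276). Before regrasping it I'll look at the charger from above.

```bash
python3 -c "
from h import *
go([.505,-.265,.27],10)"
```

```text
cur [0.6378 0.0752 0.2171] psi -9.99 q [ 0.08  0.21  1.7  -0.    1.23  0.25] tilt 0.21 F [-0.1  0.3 -0.4] w 1.0 t 9.5167
x y z roll [-0.7161 -0.143  -0.1069] -0.1111
```

{"op": "servo_tool", "data": {
  "targets": [
    {"hand":-1,"x":-0.05,"y":-0.01,"z":-0.08,"roll":-0.02},
    {"hand":-1,"x":-0.12,"y":-0.024,"z":-0.107,"roll":-0.05},
    {"hand":-1,"x":-0.2,"y":-0.04,"z":-0.107,"roll":-0.08},
    {"hand":-1,"x":-0.28,"y":-0.056,"z":-0.107,"roll":-0.11},
    {"hand":-1,"x":-0.36,"y":-0.072,"z":-0.107,"roll":-0.111},
    {"hand":-1,"x":-0.44,"y":-0.088,"z":-0.107,"roll":-0.111},
    {"hand":-1,"x":-0.52,"y":-0.104,"z":-0.107,"roll":-0.111},
    {"hand":-1,"x":-0.6,"y":-0.12,"z":-0.107,"roll":-0.111},
    {"hand":-1,"x":-0.67,"y":-0.134,"z":-0.107,"roll":-0.111},
    {"hand":-1,"x":-0.71,"y":-0.142,"z":-0.107,"roll":-0.111}
  ]
}}

```text
time: 10.35
tool_pos: [0.5022, -0.2647, 0.2656]
tcp_rot: [-2.02, -2.401, 0.004]
wrist_force: [0.6, 0.3, 0.4]
width: 0.998
grip_force: 0.0
```

{"op": "servo_tool", "data": {
  "targets": [
    {"hand":-1,"x":0,"y":0,"z":0,"roll":0},
    {"hand":-1,"x":0,"y":0,"z":0,"roll":0},
    {"hand":-1,"x":0,"y":0,"z":0,"roll":0},
    {"hand":-1,"x":0,"y":0,"z":0,"roll":0}
  ]
}}

```text
time: 10.68
tool_pos: [0.5052, -0.2608, 0.2675]
tcp_rot: [-2.017, -2.406, -0.0]
wrist_force: [-0.1, 0.1, 0.1]
width: 1.004
grip_force: 0.0
```

Run:
```python
from h import *
import json
go([.505,-.265,.27],10)
st=bot.read_state(); cv2.imwrite('pics/w4.png',read_camera('wrist')[:,:,::-1])
json.dump({k:list(st[k]) for k in('tool_pos','tcp_rot')},open('w4.json','w'))
```

```text
cur [ 0.5052 -0.2608  0.2675] psi 10.06 q [-0.52  0.04  1.79  0.    1.31 -0.7 ] tilt 0.13 F [-0.1  0.1  0.1] w 1.004 t 10.6833
x y z roll [-0.0081 -0.0019 -0.005 ] 0.0003
```

View pics/w4.png

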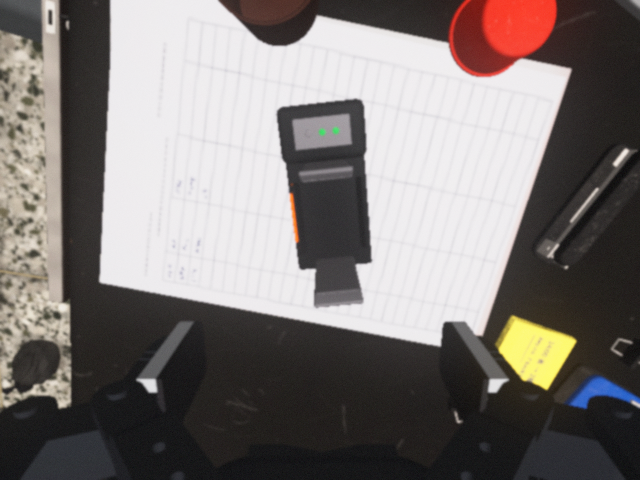

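The wrist view shows the pod at (322,130), the near cheek top at (327,174), the far cheek top at (338,298) and the orange mark on the left at (294,218). I'll measure the cheek tops at z = 0.114 and the body edges.

Run:
```python
from h import *
import json
np.set_printoptions(precision=1,suppress=True)
C=cam('wrist',json.load(open('w4.json'))); I=cv2.imread('pics/w4.png'); g=cv2.cvtColor(I,cv2.COLOR_BGR2GRAY).astype(int)
print('col327',g[155:195,327].tolist()); print('col338',g[250:315,338].tolist()); print('row215',g[215,285:380:1].tolist())
h=cv2.cvtColor(I,cv2.COLOR_BGR2HSV)
m=cv2.inRange(h,(5,110,120),(33,255,255)); m[:, :270]=0; m[:,320:]=0; m[:180]=0; m[260:]=0
pts=np.argwhere(m)[:,::-1]; print('orange',len(pts),onz(C,pts.mean(0),.022)*1000)
for lo,hi,roi in((78,200,(290,160,362,186)),(66,170,(305,284,372,310))):
    x0,y0,x1,y1=roi; b=np.uint8((g>lo)&(g<hi)); M=b*0; M[y0:y1,x0:x1]=b[y0:y1,x0:x1]
    n,l,s,ce=cv2.connectedComponentsWithStats(M); k=1+s[1:,4].argmax()
    p=np.argwhere(l==k)[:,::-1].astype(np.float32); q=cv2.boxPoints(cv2.minAreaRect(p)); P=np.array([onz(C,u,.114)[:2] for u in q])*1000
    e=np.diff(P,axis=0); print(s[k],q.round().tolist(),'ctr',P.mean(0),'sides',np.linalg.norm(e,axis=1)[:2],'ang',np.degrees(np.arctan2(e[:2,1],e[:2,0])),'mean',onz(C,p.mean(0),.114)*1000)
dark=g<110
L=[(x,y) for y in range(110,150) for x in [np.where(dark[y,265:400])[0].min()+265]]; Rr=[(x,y) for y in range(110,150) for x in [np.where(dark[y,265:400])[0].max()+265]]
for nm,S,z in(('podL',L,.044),('podR',Rr,.044)):
    Q=np.array([onz(C,u,z)[:2] for u in S]); print(nm,Q.mean(0)*1000,np.degrees(np.arctan(np.polyfit(Q[:,1],Q[:,0],1)[0])))
Rr=[(x,y) for y in range(185,250) for x in [np.where(dark[y,265:400])[0].max()+265]]
Q=np.array([onz(C,u,.02)[:2] for u in Rr]); print('sillR',Q.mean(0)*1000,np.degrees(np.arctan(np.polyfit(Q[:,1],Q[:,0],1)[0])))
```

```text
col327 [54, 45, 45, 43, 43, 50, 56, 64, 61, 66, 63, 66, 72, 88, 114, 134, 135, 130, 111, 94, 88, 89, 92, 92, 82, 67, 59, 54, 53, 52, 52, 52, 48, 50, 54, 51, 50, 52, 52, 52]
col338 [49, 51, 51, 53, 51, 52, 52, 58, 64, 65, 66, 64, 66, 65, 66, 63, 66, 67, 67, 69, 68, 67, 66, 67, 68, 67, 71, 68, 68, 67, 67, 69, 68, 72, 66, 71, 67, 69, 68, 75, 89, 103, 103, 102, 106, 103, 104, 104, 106, 105, 108, 112, 128, 138, 142, 162, 201, 225, 229, 230, 233, 232, 231, 229, 230]
row215 [236, 237, 236, 237, 236, 233, 219, 186, 164, 146, 109, 68, 53, 52, 47, 49, 49, 49, 51, 57, 55, 55, 51, 53, 54, 51, 53, 53, 54, 51, 50, 51, 48, 50, 47, 49, 53, 50, 51, 51, 49, 52, 50, 47, 48, 50, 48, 52, 47, 49, 51, 50, 52, 51, 51, 50, 50, 51, 50, 52, 54, 48, 51, 50, 54, 52, 52, 55, 52, 56, 55, 53, 51, 46, 47, 42, 45, 47, 47, 48, 55, 61, 97, 163, 215, 230, 231, 231, 234, 237, 237, 237, 238, 238, 238]
orange 185 [ 478.3 -274.8   22. ]
[298 166  56  17 627] [[298.0, 171.0], [353.0, 165.0], [354.0, 177.0], [299.0, 183.0]] ctr [ 499.5 -218.6] sides [40.3  8.7] ang [ 16.1 -72.4] mean [ 499.5 -218.5  114. ]
[314 284  49  24 988] [[314.0, 284.0], [362.0, 284.0], [362.0, 307.0], [314.0, 307.0]] ctr [ 526.3 -311.8] sides [38.1 19.9] ang [ 10.1 -78.3] mean [ 525.3 -311.1  114. ]
podL [ 454.5 -195. ] -15.177699088375823
podR [ 527.6 -182. ] -15.622810676208484
sillR [ 550.2 -262.6] -15.934849575869798
```

Run:
```python
from h import *
import json
np.set_printoptions(precision=1,suppress=True)
C=cam('wrist',json.load(open('w4.json'))); I=cv2.imread('pics/w4.png'); g=cv2.cvtColor(I,cv2.COLOR_BGR2GRAY).astype(int)
t=np.radians(-164.5); X=np.array([np.cos(t),np.sin(t)]); Y=np.array([-X[1],X[0]])
# outer edges of cheek tops
N=[];F=[];FL=[];NI=[]
for x in range(306,348):
    r=g[160:176,x]; k=np.where(r>100)[0]; 
    if len(k): N.append((x,160+k[0]-.5))
    r=g[162:192,x]; k=np.where(r>75)[0]; NI.append((x,162+k.max()+.5))
for x in range(322,356):
    r=g[284:312,x]; k=np.where(r>180)[0]; F.append((x,284+k[0]-.5))
    k=np.where(r>85)[0]; FL.append((x,284+k[0]-.5))
for nm,S in(('near outer',N),('near inner flare end',NI),('far outer',F),('far flare start',FL)):
    Q=np.array([onz(C,u,.114)[:2] for u in S])*1000; print(nm,Q.mean(0),'along Y',(Q@Y).mean(),'std',(Q@Y).std())
# cheek sides at top: near (row 171) and far (row 303)
for r,a,b in((170,285,365),(171,285,365),(299,300,375),(303,300,375)):
    print(r,g[r,a:b].tolist())
for z,p in((.022,(294.5,218)),): print('mark along X',(onz(C,p,z)[:2]*1000)@X)
```

```text
near outer [ 499.4 -214.8] along Y 340.44387040263 std 0.22134602298259548
near inner flare end [ 500.9 -222.8] along Y 348.5514161511596 std 0.2570345424288593
far outer [ 528.3 -319.8] along Y 449.342602052682 std 0.25979699598600314
far flare start [ 525.8 -306.8] along Y 436.162323366267 std 0.2556829392060354
170 [222, 173, 103, 62, 59, 59, 59, 58, 58, 56, 57, 56, 55, 59, 65, 68, 73, 76, 80, 82, 83, 88, 90, 89, 95, 98, 99, 101, 106, 106, 109, 111, 116, 116, 120, 124, 123, 124, 129, 132, 130, 135, 134, 137, 137, 137, 139, 139, 141, 137, 141, 139, 143, 142, 139, 137, 138, 138, 138, 136, 134, 132, 131, 127, 130, 126, 115, 97, 77, 64, 57, 59, 59, 59, 58, 61, 62, 62, 67, 104]
171 [229, 192, 121, 68, 60, 59, 55, 59, 59, 58, 59, 57, 62, 66, 78, 92, 97, 99, 105, 107, 108, 111, 113, 116, 119, 121, 125, 125, 123, 129, 129, 132, 132, 134, 138, 135, 140, 134, 137, 138, 136, 139, 135, 136, 140, 139, 136, 136, 135, 134, 131, 132, 131, 127, 126, 123, 126, 122, 120, 116, 114, 114, 114, 111, 108, 105, 99, 91, 72, 61, 61, 58, 56, 58, 59, 59, 61, 62, 65, 102]
299 [236, 236, 234, 230, 232, 233, 236, 237, 237, 237, 237, 236, 231, 202, 139, 106, 103, 105, 107, 104, 107, 103, 108, 105, 106, 106, 104, 108, 104, 104, 106, 106, 104, 105, 102, 105, 108, 107, 105, 103, 106, 106, 105, 104, 106, 108, 106, 107, 107, 106, 107, 106, 108, 109, 108, 109, 108, 110, 111, 112, 114, 117, 135, 180, 225, 235, 236, 237, 236, 237, 238, 236, 236, 233, 231]
303 [235, 232, 231, 231, 233, 234, 237, 237, 237, 238, 237, 236, 228, 195, 136, 109, 113, 115, 112, 117, 121, 121, 121, 122, 125, 127, 125, 128, 125, 130, 128, 132, 133, 138, 135, 137, 139, 141, 138, 143, 145, 143, 144, 146, 148, 146, 144, 141, 141, 142, 152, 163, 169, 174, 169, 169, 170, 166, 163, 159, 161, 174, 195, 219, 231, 236, 237, 237, 237, 238, 237, 236, 235, 232, 231]
mark along X -387.94442643239324
```

Run:
```python
from h import *
import json
np.set_printoptions(precision=1,suppress=True)
C=cam('wrist',json.load(open('w4.json'))); g=cv2.cvtColor(cv2.imread('pics/w4.png'),cv2.COLOR_BGR2GRAY).astype(int)
t=np.radians(-164.5); Y=np.array([-np.sin(t),np.cos(t)])
S=[(x,80+np.where(g[80:130,x]<120)[0][0]-.5) for x in range(295,350)]
print('pod far edge along Y +105:',(np.array([onz(C,u,.042)[:2] for u in S])*1000@Y).mean()+105)
C=cam('wrist',json.load(open('w3.json'))); I=cv2.imread('pics/w3.png'); h=cv2.cvtColor(I,cv2.COLOR_BGR2HSV)
def rect(m,z,roi,nm):
    x0,y0,x1,y1=roi; M=m*0; M[y0:y1,x0:x1]=m[y0:y1,x0:x1]; p=np.argwhere(M)[:,::-1].astype(np.float32)
    q=cv2.boxPoints(cv2.minAreaRect(p)); P=np.array([onz(C,u,z)[:2] for u in q])*1000; e=np.diff(P,axis=0)
    print(nm,len(p),q.round().tolist(),'ctr',P.mean(0),'sides',np.linalg.norm(e,axis=1)[:2],'ang',np.degrees(np.arctan2(e[:2,1],e[:2,0])),'mean',onz(C,p.mean(0),z)*1000)
rect(cv2.inRange(h,(5,150,150),(33,255,255)),.114,(265,262,370,295),'orange')
b=cv2.inRange(h,(95,130,80),(130,255,255)); rect(b,.1,(255,200,290,275),'tabL'); rect(b,.1,(345,200,380,275),'tabR')
g=cv2.cvtColor(I,cv2.COLOR_BGR2GRAY).astype(int); print('col316',g[180:290,316].tolist())
for r in(280,216,240):print(r,g[r,260:375].tolist())
```

```text
pod far edge along Y +105: 395.48983112358627
orange 1238 [[278.0, 268.0], [355.0, 268.0], [355.0, 283.0], [278.0, 283.0]] ctr [632.3  56.9] sides [50.8 10.6] ang [-10.1 -98.6] mean [632.3  57.  114. ]
tabL 512 [[265.0, 213.0], [278.0, 213.0], [278.0, 261.0], [265.0, 261.0]] ctr [606.1  84.4] sides [ 8.7 33.7] ang [ -10.  -101.8] mean [606.2  83.8 100. ]
tabR 458 [[355.0, 213.0], [366.0, 213.0], [368.0, 261.0], [357.0, 261.0]] ctr [666.2  73.8] sides [ 7.4 34. ] ang [ -8.  -96.2] mean [665.9  73.8 100. ]
col316 [203, 207, 206, 206, 204, 204, 202, 205, 203, 188, 148, 89, 67, 71, 76, 77, 75, 72, 73, 73, 75, 71, 60, 53, 44, 48, 49, 58, 67, 76, 76, 75, 65, 49, 40, 43, 40, 44, 50, 49, 49, 47, 50, 48, 48, 51, 49, 49, 47, 52, 46, 47, 48, 48, 49, 48, 48, 49, 50, 47, 50, 47, 46, 43, 47, 48, 46, 47, 47, 47, 48, 45, 49, 49, 47, 46, 45, 49, 47, 45, 42, 47, 44, 44, 46, 44, 48, 81, 127, 152, 163, 165, 163, 165, 165, 165, 164, 165, 163, 165, 165, 158, 142, 106, 64, 46, 46, 43, 42, 43]
280 [38, 41, 40, 40, 40, 38, 39, 37, 41, 40, 39, 44, 37, 38, 41, 38, 42, 60, 100, 141, 157, 162, 163, 162, 162, 163
[... 706 characters left out ...]
 44, 43, 41, 45, 44, 45, 43, 49, 44, 43, 46, 47, 41, 46, 46, 44, 46, 43, 44, 42, 45, 44, 43, 43, 43, 43, 44, 43, 45, 55, 56, 61, 79, 96, 104, 113, 116, 120, 128, 145, 169, 187, 197, 201, 204, 204, 205, 203, 196, 191]
240 [38, 41, 42, 44, 45, 62, 81, 90, 101, 112, 112, 117, 110, 91, 77, 65, 61, 56, 48, 40, 39, 43, 43, 45, 47, 47, 44, 43, 49, 47, 47, 44, 44, 46, 48, 50, 44, 47, 44, 43, 46, 49, 45, 47, 46, 45, 46, 48, 45, 47, 48, 45, 49, 48, 43, 50, 50, 47, 45, 50, 50, 47, 48, 45, 48, 49, 48, 47, 47, 49, 50, 48, 48, 47, 49, 46, 49, 47, 45, 47, 50, 47, 50, 48, 46, 47, 46, 49, 48, 49, 47, 44, 43, 43, 45, 50, 47, 51, 56, 72, 93, 105, 114, 114, 114, 125, 154, 182, 187, 185, 175, 173, 171, 173, 167]
```

The pod edge confirms the charger: origin (0.514, −0.2675), charger x axis at −164.5°. The pack is at (0.6357, 0.0755) with yaw −100°. Going back to grip the broad sides with ψ = 80°.

```bash
python3 -c "
from h import *
go([.6357,.0755,.25],80)"
```

```text
cur [ 0.5055 -0.2608  0.2679] psi 10.08 q [-0.52  0.04  1.79  0.    1.31 -0.7 ] tilt 0.09 F [0.4 0.9 1.2] w 1.0 t 10.7333
x y z roll [0.6166 0.3742 0.0362] -0.3884
```

{"op": "servo_tool", "data": {
  "targets": [
    {"hand":-1,"x":0.055,"y":0.033,"z":0.036,"roll":-0.035},
    {"hand":-1,"x":0.12,"y":0.073,"z":0.036,"roll":-0.074},
    {"hand":-1,"x":0.19,"y":0.115,"z":0.036,"roll":-0.113},
    {"hand":-1,"x":0.26,"y":0.158,"z":0.036,"roll":-0.152},
    {"hand":-1,"x":0.33,"y":0.2,"z":0.036,"roll":-0.191},
    {"hand":-1,"x":0.4,"y":0.243,"z":0.036,"roll":-0.23},
    {"hand":-1,"x":0.47,"y":0.285,"z":0.036,"roll":-0.269},
    {"hand":-1,"x":0.54,"y":0.328,"z":0.036,"roll":-0.308},
    {"hand":-1,"x":0.59,"y":0.358,"z":0.036,"roll":-0.347},
    {"hand":-1,"x":0.617,"y":0.374,"z":0.036,"roll":-0.385}
  ]
}}

```text
time: 11.57
tool_pos: [0.6365, 0.0796, 0.2505]
tcp_rot: [0.276, 3.129, 0.002]
wrist_force: [0.5, -0.3, -0.1]
width: 1.0
grip_force: 0.0
```

{"op": "servo_tool", "data": {
  "targets": [
    {"hand":-1,"x":0,"y":0,"z":0,"roll":-0.003},
    {"hand":-1,"x":0,"y":0,"z":0,"roll":-0.003},
    {"hand":-1,"x":0,"y":0,"z":0,"roll":-0.003},
    {"hand":-1,"x":0,"y":0,"z":0,"roll":-0.003}
  ]
}}

```text
time: 11.9
tool_pos: [0.6355, 0.0735, 0.2507]
tcp_rot: [-0.281, -3.129, 0.001]
wrist_force: [-0.1, 0.5, 0.1]
width: 0.997
grip_force: 0.0
```

```bash
python3 -c "
from h import *
go([.6357,.0755,.062],80)"
```

```text
cur [0.6355 0.0735 0.2507] psi 79.73 q [ 0.08  0.19  1.66 -0.    1.29 -1.31] tilt 0.03 F [-0.1  0.5  0.1] w 0.997 t 11.9
x y z roll [2.000e-04 4.100e-03 3.775e-01] -0.0015
```

{"op": "servo_tool", "data": {
  "targets": [
    {"hand":-1,"x":0,"y":0.004,"z":0.03,"roll":-0.0015},
    {"hand":-1,"x":0,"y":0.004,"z":0.09,"roll":-0.0015},
    {"hand":-1,"x":0,"y":0.004,"z":0.15,"roll":-0.0015},
    {"hand":-1,"x":0,"y":0.004,"z":0.21,"roll":-0.0015},
    {"hand":-1,"x":0,"y":0.004,"z":0.27,"roll":-0.0015},
    {"hand":-1,"x":0,"y":0.004,"z":0.32,"roll":-0.0015},
    {"hand":-1,"x":0,"y":0.004,"z":0.355,"roll":-0.0015},
    {"hand":-1,"x":0,"y":0.004,"z":0.377,"roll":-0.0015},
    {"hand":-1,"x":0,"y":0.004,"z":0.377,"roll":-0.0015},
    {"hand":-1,"x":0,"y":0.004,"z":0.377,"roll":-0.0015}
  ]
}}

```text
time: 12.73
tool_pos: [0.6362, 0.0753, 0.0624]
tcp_rot: [-0.274, -3.129, 0.0]
wrist_force: [0.7, -0.2, -0.0]
width: 0.996
grip_force: 0.0
```

```bash
python3 -c "
from h import *
go([.6357,.0755,.062],80)"
```

```text
cur [0.6362 0.0753 0.0624] psi 80.01 q [ 0.08  0.35  1.83 -0.    0.97 -1.32] tilt 0.03 F [ 0.7 -0.2 -0. ] w 0.996 t 12.7333
x y z roll [0.0011 0.0003 0.0007] 0.0001
```

Well aligned, so I'll close on the broad sides.

{"op": "servo_tool", "data": {
  "targets": [
    {"hand":1,"x":0,"y":0,"z":0,"roll":0},
    {"hand":1,"x":0,"y":0,"z":0,"roll":0},
    {"hand":1,"x":0,"y":0,"z":0,"roll":0},
    {"hand":1,"x":0,"y":0,"z":0,"roll":0},
    {"hand":1,"x":0,"y":0,"z":0,"roll":0},
    {"hand":1,"x":0,"y":0,"z":0,"roll":0},
    {"hand":1,"x":0,"y":0,"z":0,"roll":0},
    {"hand":1,"x":0,"y":0,"z":0,"roll":0},
    {"hand":1,"x":0,"y":0,"z":0,"roll":0}
  ],
  "grip_force": 40
}}

```text
time: 13.48
tool_pos: [0.6376, 0.076, 0.0642]
tcp_rot: [0.271, 3.127, 0.0]
wrist_force: [-0.7, -1.6, 5.8]
width: 0.556
grip_force: 42.6
```

{"op": "servo_tool", "data": {
  "targets": [
    {"hand":1,"x":0,"y":0,"z":-0.005,"roll":0},
    {"hand":1,"x":0,"y":0,"z":-0.015,"roll":0},
    {"hand":1,"x":0,"y":0,"z":-0.03,"roll":0},
    {"hand":1,"x":0,"y":0,"z":-0.07,"roll":0},
    {"hand":1,"x":0,"y":0,"z":-0.12,"roll":0},
    {"hand":1,"x":0,"y":0,"z":-0.18,"roll":0},
    {"hand":1,"x":0,"y":0,"z":-0.24,"roll":0},
    {"hand":1,"x":0,"y":0,"z":-0.29,"roll":0},
    {"hand":1,"x":0,"y":0,"z":-0.32,"roll":0},
    {"hand":1,"x":0,"y":0,"z":-0.32,"roll":0}
  ]
}}

```text
time: 14.32
tool_pos: [0.6389, 0.0764, 0.2278]
tcp_rot: [0.27, 3.122, 0.002]
wrist_force: [1.1, -0.2, -2.6]
width: 0.558
grip_force: 42.3
```

```bash
python3 -c "
from h import *
go([.5139,-.2676,.222],15.5)"
```

```text
cur [0.6389 0.0764 0.2278] psi 80.11 q [ 0.08  0.2   1.69  0.    1.25 -1.32] tilt 0.49 F [ 1.1 -0.2 -2.6] w 0.558 t 14.3167
x y z roll [ 0.1281 -0.7208  0.009 ] 0.3589
```

The pack is held by its broad sides. Carrying it over the charger at a safe height.

{"op": "servo_tool", "data": {
  "targets": [
    {"hand":1,"x":0.01,"y":-0.05,"z":0,"roll":0.035},
    {"hand":1,"x":0.021,"y":-0.12,"z":0,"roll":0.07},
    {"hand":1,"x":0.034,"y":-0.19,"z":0,"roll":0.105},
    {"hand":1,"x":0.046,"y":-0.26,"z":0,"roll":0.14},
    {"hand":1,"x":0.059,"y":-0.33,"z":0,"roll":0.175},
    {"hand":1,"x":0.071,"y":-0.4,"z":0,"roll":0.21},
    {"hand":1,"x":0.084,"y":-0.47,"z":0,"roll":0.245},
    {"hand":1,"x":0.096,"y":-0.54,"z":0,"roll":0.28},
    {"hand":1,"x":0.107,"y":-0.6,"z":0,"roll":0.315},
    {"hand":1,"x":0.116,"y":-0.65,"z":0,"roll":0.345}
  ]
}}

```text
time: 15.15
tool_pos: [0.521, -0.2356, 0.2203]
tcp_rot: [-1.853, -2.533, 0.002]
wrist_force: [1.3, 0.1, -2.6]
width: 0.556
grip_force: 42.7
```

{"op": "servo_tool", "data": {
  "targets": [
    {"hand":1,"x":-0.06,"y":-0.03,"z":0,"roll":0.014},
    {"hand":1,"x":-0.06,"y":-0.04,"z":0,"roll":0.014},
    {"hand":1,"x":-0.06,"y":-0.04,"z":0,"roll":0.014},
    {"hand":1,"x":-0.06,"y":-0.04,"z":0,"roll":0.014},
    {"hand":1,"x":-0.06,"y":-0.04,"z":0,"roll":0.014}
  ]
}}

```text
time: 15.57
tool_pos: [0.5133, -0.2676, 0.2212]
tcp_rot: [-1.9, -2.5, -0.001]
wrist_force: [-0.6, -0.7, -3.0]
width: 0.559
grip_force: 42.7
```

Run:
```python
from h import *
go([.5139,-.2676,.14],15.5)
a=[cv2.resize(read_camera(n)[y0:y0+200,x0:x0+200,::-1],(400,400),interpolation=2) for n,x0,y0 in(('scene',310,180),('side',190,160))]
cv2.imwrite('pics/d.png',np.hstack(a))
```

```text
cur [ 0.5133 -0.2676  0.2212] psi 15.53 q [-0.52  0.09  1.82  0.    1.23 -0.8 ] tilt 0.11 F [-0.6 -0.7 -3. ] w 0.559 t 15.5667
x y z roll [-0.0006  0.0013  0.1625] 0.0002
```

View pics/d.png

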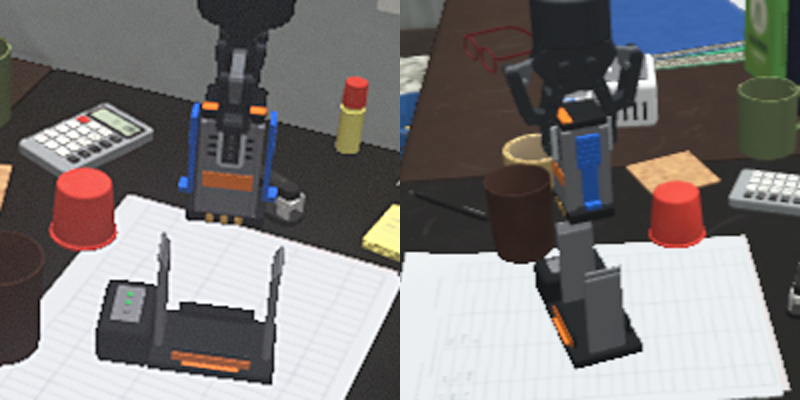

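The pack is over the charger with its orange mark on the same side as the charger's, in both views. I'll lower it between the cheeks, checking the force.

{"op": "servo_tool", "data": {
  "targets": [
    {"hand":1,"x":0,"y":0.001,"z":0.02,"roll":0},
    {"hand":1,"x":0,"y":0.001,"z":0.05,"roll":0},
    {"hand":1,"x":0,"y":0.001,"z":0.08,"roll":0},
    {"hand":1,"x":0,"y":0.001,"z":0.1,"roll":0},
    {"hand":1,"x":0,"y":0.001,"z":0.11,"roll":0},
    {"hand":1,"x":0,"y":0.001,"z":0.12,"roll":0},
    {"hand":1,"x":0,"y":0.001,"z":0.13,"roll":0},
    {"hand":1,"x":0,"y":0.001,"z":0.14,"roll":0},
    {"hand":1,"x":0,"y":0.001,"z":0.15,"roll":0},
    {"hand":1,"x":0,"y":0.001,"z":0.15,"roll":0}
  ]
}}

```text
time: 16.5
tool_pos: [0.5135, -0.2685, 0.1464]
tcp_rot: [-1.901, -2.499, 0.0]
wrist_force: [0.8, -0.4, -3.6]
width: 0.559
grip_force: 42.8
```

{"op": "servo_tool", "data": {
  "targets": [
    {"hand":1,"x":0,"y":0,"z":0.01,"roll":0},
    {"hand":1,"x":0,"y":0,"z":0.02,"roll":0},
    {"hand":1,"x":0,"y":0,"z":0.03,"roll":0},
    {"hand":1,"x":0,"y":0,"z":0.04,"roll":0},
    {"hand":1,"x":0,"y":0,"z":0.04,"roll":0}
  ]
}}

```text
time: 16.92
tool_pos: [0.5131, -0.2682, 0.1257]
tcp_rot: [-1.901, -2.498, 0.0]
wrist_force: [0.1, -0.2, -4.2]
width: 0.56
grip_force: 42.8
```

```bash
python3 -c "
from h import *
go([.5139,-.2676,.072],15.5)"
```

```text
cur [ 0.5131 -0.2682  0.1257] psi 15.47 q [-0.52  0.17  1.92  0.    1.05 -0.79] tilt 0.14 F [ 0.1 -0.2 -4.2] w 0.56 t 16.9167
x y z roll [0.0005 0.0021 0.1074] -0.0002
```

{"op": "servo_tool", "data": {
  "targets": [
    {"hand":1,"x":0.0005,"y":0.001,"z":0.01,"roll":0},
    {"hand":1,"x":0.0005,"y":0.001,"z":0.022,"roll":0},
    {"hand":1,"x":0.0005,"y":0.001,"z":0.034,"roll":0},
    {"hand":1,"x":0.0005,"y":0.001,"z":0.046,"roll":0},
    {"hand":1,"x":0.0005,"y":0.001,"z":0.056,"roll":0},
    {"hand":1,"x":0.0005,"y":0.001,"z":0.064,"roll":0},
    {"hand":1,"x":0.0005,"y":0.001,"z":0.07,"roll":0},
    {"hand":1,"x":0.0005,"y":0.001,"z":0.07,"roll":0}
  ]
}}

```text
time: 17.58
tool_pos: [0.5138, -0.268, 0.0913]
tcp_rot: [-1.901, -2.499, 0.0]
wrist_force: [-0.5, -0.0, -3.2]
width: 0.557
grip_force: 42.8
```

{"op": "servo_tool", "data": {
  "targets": [
    {"hand":1,"x":0,"y":0,"z":0.006,"roll":0},
    {"hand":1,"x":0,"y":0,"z":0.012,"roll":0},
    {"hand":1,"x":0,"y":0,"z":0.018,"roll":0},
    {"hand":1,"x":0,"y":0,"z":0.024,"roll":0},
    {"hand":1,"x":0,"y":0,"z":0.024,"roll":0}
  ]
}}

```text
time: 18.0
tool_pos: [0.5139, -0.268, 0.0795]
tcp_rot: [-1.901, -2.499, 0.0]
wrist_force: [-0.2, -0.6, -4.4]
width: 0.556
grip_force: 42.8
```

No contact so far. Now the last 7 mm.

{"op": "servo_tool", "data": {
  "targets": [
    {"hand":1,"x":0,"y":0,"z":0.004,"roll":0},
    {"hand":1,"x":0,"y":0,"z":0.008,"roll":0},
    {"hand":1,"x":0,"y":0,"z":0.012,"roll":0},
    {"hand":1,"x":0,"y":0,"z":0.012,"roll":0},
    {"hand":1,"x":0,"y":0,"z":0.012,"roll":0}
  ]
}}

```text
time: 18.42
tool_pos: [0.5143, -0.2683, 0.0741]
tcp_rot: [-1.902, -2.5, 0.0]
wrist_force: [-0.6, 0.1, -3.6]
width: 0.554
grip_force: 42.8
```

{"op": "servo_tool", "data": {
  "targets": [
    {"hand":1,"x":0,"y":0,"z":0.002,"roll":0},
    {"hand":1,"x":0,"y":0,"z":0.004,"roll":0},
    {"hand":1,"x":0,"y":0,"z":0.004,"roll":0}
  ]
}}

```text
time: 18.67
tool_pos: [0.5145, -0.2684, 0.0723]
tcp_rot: [1.902, 2.5, 0.0]
wrist_force: [1.2, 0.6, -2.8]
width: 0.555
grip_force: 42.7
```

{"op": "servo_tool", "data": {
  "targets": [
    {"hand":1,"x":0,"y":0,"z":0.002,"roll":0},
    {"hand":1,"x":0,"y":0,"z":0.004,"roll":0},
    {"hand":1,"x":0,"y":0,"z":0.004,"roll":0}
  ]
}}

```text
time: 18.92
tool_pos: [0.5146, -0.2686, 0.0722]
tcp_rot: [1.902, 2.5, -0.0]
wrist_force: [-3.5, 0.6, 7.4]
width: 0.555
grip_force: 43.8
```

It's on the floor at TCP z = 0.0722, against 0.072 predicted. I'll release and rise straight up.

{"op": "servo_tool", "data": {
  "targets": [
    {"hand":1,"x":0,"y":0,"z":-0.003,"roll":0},
    {"hand":1,"x":0,"y":0,"z":-0.003,"roll":0},
    {"hand":-1,"x":0,"y":0,"z":-0.003,"roll":0},
    {"hand":-1,"x":0,"y":0,"z":-0.003,"roll":0},
    {"hand":-1,"x":0,"y":0,"z":-0.003,"roll":0},
    {"hand":-1,"x":0,"y":0,"z":-0.003,"roll":0},
    {"hand":-1,"x":0,"y":0,"z":-0.003,"roll":0},
    {"hand":-1,"x":0,"y":0,"z":-0.003,"roll":0},
    {"hand":-1,"x":0,"y":0,"z":-0.003,"roll":0}
  ]
}}

```text
time: 19.67
tool_pos: [0.5144, -0.2683, 0.0718]
tcp_rot: [1.902, 2.5, -0.0]
wrist_force: [0.6, -0.1, 0.0]
width: 1.002
grip_force: 0.0
```

{"op": "servo_tool", "data": {
  "targets": [
    {"hand":-1,"x":0,"y":0,"z":-0.02,"roll":0},
    {"hand":-1,"x":0,"y":0,"z":-0.06,"roll":0},
    {"hand":-1,"x":0,"y":0,"z":-0.11,"roll":0},
    {"hand":-1,"x":0,"y":0,"z":-0.17,"roll":0},
    {"hand":-1,"x":0,"y":0,"z":-0.23,"roll":0},
    {"hand":-1,"x":0,"y":0,"z":-0.28,"roll":0},
    {"hand":-1,"x":0,"y":0,"z":-0.32,"roll":0},
    {"hand":-1,"x":0,"y":0,"z":-0.34,"roll":0},
    {"hand":-1,"x":0,"y":0,"z":-0.34,"roll":0},
    {"hand":-1,"x":0,"y":0,"z":-0.34,"roll":0}
  ]
}}

```text
time: 20.5
tool_pos: [0.5144, -0.2683, 0.242]
tcp_rot: [1.902, 2.5, 0.0]
wrist_force: [-0.7, -0.2, -0.2]
width: 0.999
grip_force: 0.0
```

Run:
```python
from h import *
a=[cv2.resize(read_camera(n)[y0:y0+200,x0:x0+200,::-1],(400,400),interpolation=2) for n,x0,y0 in(('scene',310,180),('side',190,160))]
cv2.imwrite('pics/e.png',np.hstack(a))
```

```text
(no output)
```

View pics/e.png

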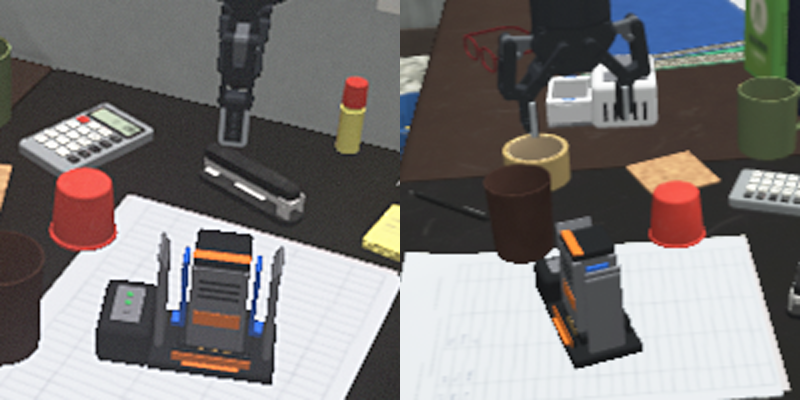

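The pack sits fully down between the cheeks with its tabs sprung out, both orange marks are on the same side, and the other items haven't moved. Handing in.

```bash
python3 -c "
from workcell import ticket
print(ticket.finish_job())"
```

```text
the job is handed in; nothing more can be done
None
```

I handed the job in at about 21 s: the pack is on the charger's floor with its tabs free and its orange mark on the charger's orange side, after being unlatched by its tabs, stood on the cork mat and regripped by its broad sides.

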